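Open the child-safe paint chest and hold its sprung lid on the brink

TASK

Wind the hand crank anticlockwise until the bolt over the paint chest's lid is fully drawn back (about two full turns). Then lift the lid by its bar until it is past its balance point, without letting it fly right open, ease it back to a few degrees below the balance point and keep holding it still there: the program finishes while the lid is held. Leave the other things on the table where they are.

Things in the scene. Friction and masses are not known exactly. Their poses are not given: they have to be found in the camera images.
- chest: Grey sheet-steel paint chest fixed to the table, 180 (x) by 260 (y) mm and 100 mm high, full of jars; its hinged lid adds 12 mm. Origin: centre of its underside, on the table; x points away from the lid bar towards the hinge, y along the hinge, z up. Beside it, centred 20 mm to -x and 200 mm to -y of the origin, stands its winding box, 90 by 90 mm and 127 mm high, with the crank on top.
- lid (a joint): Angle of the lid in rad: 0 shut, grows as the lid's bar edge rises, stop at 1.6. Lid 0.85 kg on a hinge spring that partly carries it. Balance point at 1.10 rad (63 degrees): below it the lid falls shut by itself if let go, above it the spring swings it right open. No stay holds it in between. Lifting or restraining it at the bar takes under 2 N.
- lid_hinge (a point): Point on the lid's hinge line (parallel to the chest's y), at the middle of its length, at the top of the chest's far wall, 100 mm above the table.
- lid_bar (a point): Centre of the lid's lifting bar: a straight round steel bar of 14 mm diameter parallel to the chest's y, 235 mm from the hinge line and 6 mm above it when shut (so 106 mm above the table). It stands 50 mm out from the lid's front edge on two arms 112 mm apart; between them it is free on all sides. It is fixed to the lid and turns with it.
- crank (a joint): Turn of the crank in rad: grows anticlockwise seen from above, from 0 (bolt fully over the lid; starts between 0 and 1.2) to a stop at 12.57. Turns with slight friction and stays where it is left; it drives the bolt.
- crank_axis (a point): Point on the crank's vertical axis, at the height of the middle of the knob's grip (165 mm above the table).
- crank_knob (a point): Middle of the crank's upright wooden knob: 22 mm diameter, 44 mm tall (from 143 to 187 mm above the table), 45 mm from the crank axis. It spins freely on its pin, so a grip need not turn as it goes round. The crank arm runs just below it, its upper face 141 mm above the table.
- bolt (a joint): How far the flat steel bolt is drawn back, in m: 0 fully over the lid (overlapping its side edge by 22 mm and blocking it), 0.030 fully back. Moves 0.015 m per turn of the crank.
- paint_bottle: Bystander: paint bottle, 60 mm diameter, 150 mm tall, left of the chest. Origin: centre of its underside.
- paint_jar: Bystander: small lidded jar, 52 mm diameter, 60 mm tall, near the winding box's robot side. Origin: centre of its underside.
- paint_brush: Bystander: brush 200 mm long lying left of the lid bar. Origin: underside of its middle.
- palette: Bystander: white plate, 130 mm diameter, 18 mm tall. Origin: centre of its underside.
- water_mug: Bystander: white mug, 76 mm diameter, 85 mm tall. Origin: centre of its underside.
- glue: Bystander: glue bottle, 48 mm diameter, 130 mm tall. Origin: centre of its underside.
- sponge_block: Bystander: cork block 90 by 60 by 40 mm. Origin: centre of its underside.

How it is judged:
On the way, in this order (a step that is already met when the one before it is completed fails the run):
1. the bolt is wound fully back (at least 28 mm of its 30 mm) while the lid is still shut (value of joint bolt above 0.028 m and value of joint lid below 0.1 rad), for 0.1 s.
2. the lid is raised past its balance point (above 1.11 rad) (value of joint lid above 1.11 rad), for 0.1 s.
At the end, for the whole second after the job is handed in: The lid is held still by the robot (moving under 0.05 rad/s, the gripper in contact with it) at 0.90 to 1.08 rad, that is 1 to 11 degrees below its balance point of 1.10 rad, with the bolt still drawn back (over 27 mm) (value of joint lid between 0.9 and 1.08 rad and velocity of joint lid between -0.05 and 0.05 rad/s and contact force between any of the fingers, the arm and lid above 0.03 N and value of joint bolt above 0.027 m); the arm keeps its last pose, push and grip.
It fails at once if the lid swings right open (beyond 1.45 rad) (value of joint lid above 1.45 rad).
It fails at once if a bystander is knocked from its place (more than 30 mm) (distance of any of paint_bottle, paint_jar, paint_brush, palette, water_mug, glue, sponge_block from where it was at the start of the episode above 0.03 m).
It fails at once if a bottle, jar or mug is tipped over (angle between any of paint_bottle, paint_jar, water_mug, glue's own z axis and vertical above 0.6 rad).
It also fails if it takes over 70 s, if anything falls off the work surface, if the arm or the gripper's body presses on something with over 40 N, if the wrist force passes 120 N, or if a joint passes its speed limit or range.

ROBOT

A 6-joint arm with a two-finger parallel gripper is mounted at the origin on the work surface. World frame = base frame: x ahead of the robot, y to its left, z up, the work surface at z = 0. Lengths are in m, angles in rad, forces in N, time in s.
With the tool pointing down it reaches from about 0.35 to 0.875 m from the base axis. Payload 15.5 kg.
Tool frame: the origin (TCP) lies on the centre line of the jaws, within the pads' length; the fingertips stand nose_length ahead of it and the grasp point (between the pads) lies 3 mm ahead of it (nose_length is the distance from the TCP to the fingertips, in m); z points along the fingers, y is the line along which they close (so a half turn about z gives the same grasp; the last joint's range is limited). The gripper opens to 85 mm and grips with 20 to 120 N. Pads are 22 mm wide; open, the fingers measure 114 mm over their backs; the gripper's body (76 mm by 85 mm) begins 54 mm behind the grasp point. The pads swing forward as they close: fully open they stand 13 mm farther back than shut.
Start: joints at [-1.421, 0.494, 1.345, -0, 1.302, -0.096], TCP at [0.151, -0.606, 0.253] pointing down, gripper open.
Joint ranges: [-2.91, 2.91], [-0.82, 2.16], [0.22, 2.67], [-1.22, 4.37], [0.12, 2.79], [-3.08, 3.08]. Speed limits (rad/s): [1.89, 1.89, 2.57, 3.01, 3.01, 3.01].

INTERFACE

Orientations are given as a unit quaternion [w, x, y, z].
In Python, from rig import state, get_image, camera_params, close_job, masks_of, nose_length gives the robot as it stands.
- The arm moves only by the tool arm_command, never from a script. Its argument "plan" is a list of rows, each a list of 4 numbers: the shift along the tool's x, y, z in mm, then the turn about the tool's z in degrees. In form: [[x, y, z, roll], ...]. A call has 1 to 5 rows; each row shifts and turns the commanded pose from where the row before left it, along the tool's axes as they then stand; what a row does not reach is not made up. A row lasts 1/10 s, in which the tool goes at most 50 mm and 8.59 degrees, less where a joint would pass 70% of its speed; a pose out of reach is approached as far as the arm can. A call with a gripper value outside its range is refused whole. "jaw" is the finger opening in mm, from 0 to 85.4, set as the call begins (left out, the last holds). The fingers move at their own pace and stop on an object; the grip force is fixed at half the most. Time passes only in rows, so rows that do not move let the fingers close. It gives the time, the measured TCP pose, the force, the opening and the grip force at its end, in the units of the state.
- state(): the state, without advancing time (a new reading comes with each control period).
- get_image(name): name is "scene" or "top"; returns the picture (480x640x3 uint8, red, green, blue); there is no depth.
- camera_params(name): a dict with "intrinsics" (3x3 intrinsics, pixels), "k1" (the pictures are not rectified: a ray, as slopes to the right and down, at radius r is drawn at 1 + k1 r^2 times it, then the intrinsics apply), "pose" (4x4, takes a point from camera to world coordinates). Camera axes: x right, y down, z forward; pixel columns grow to the right and rows downward; lengths in m; the calibration is good to about 2 mm. A picture is of the moment at which its call begins. camera_params takes no time and is no camera call.
- close_job(): hands the job in; it is judged then, once.
Trained networks look in the newest picture that a camera, given by its name, has taken for a name from the list of things; names that differ only in an ending like _2 or _b are one class to them, and where a whole thing is asked for, a point or a joint stands for the part that bears it (a point fixed in the world has none). Each returns a list of dicts, best first, with "p" (0 to 1); they miss things now and then, are a little off and sometimes report something else, mostly with a low value. They report only what shows in the picture. A call takes as long as a camera call.
- masks_of(target, camera): "region" (480x640 bool, what is visible of it) and "at" ([column, row] in pixels, amid what is visible of it).
The state is a dict: "clock": time; "q": joint angles; "joint_velocities": joint speeds; "tau": joint torques, N m; "position": TCP position; "tcp_rot": TCP orientation; "wrist_force": force on the tool from outside, world axes, zero at the start; "wrist_torque": the same for the moment, N m; "opening": finger opening in m; "finger_force": force on a finger pad.
Only numpy, scipy, OpenCV 4.12 (cv2) and the standard library are available. Lean on these libraries where they do the work, as an engineer would, in place of code of your own. Each camera call takes 0.05 s, during which the arm holds its last target. There are 200 camera calls.

## Working session

There is one attempt and no reset: what is moved stays moved. The work goes in short steps, Python scripts to look and compute and a tool call to move; the robot and the scene stay as the last step left them, time stands still between calls to the robot, and variables do not carry over. Pictures are saved under pics/ and viewed, at most 10 in all, crops included, and the job is handed in when it is done.

Besides the shell and the picture viewer there is one more tool, called after "Request:" by a JSON object that holds its "api" and its "payload", one argument or row to a line. arm_command: Moves the arm, as the interface text tells. Its arguments: {"type":"object","properties":{"plan":{"type":"array"},"jaw":{"type":"number"}},"required":["plan"]}

```bash
mkdir -p pics; ls
python3 - <<'E'
from rig import *
import cv2,numpy as np
print(state()); print(nose_length)
for n in("scene","top"):
    im=get_image(n); cv2.imwrite(f"pics/{n}0.png",im[...,::-1]); print(n,camera_params(n))
    for t in("crank_knob","lid_bar","chest","lid","crank","bolt","paint_jar","paint_bottle"):
        print(t,[(round(d["p"],2),np.round(d["at"]),int(d["region"].sum())) for d in masks_of(t,n)[:2]])
E
```

```text
pics
{'clock': 0.0, 'q': array([-1.42148013e+00,  4.94184361e-01,  1.34613259e+00, -1.67030264e-05,
        1.30251486e+00, -9.55037164e-02]), 'joint_velocities': array([-2.14729066e-04, -1.80549046e-06, -6.64015773e-04,  9.51317671e-05,
       -1.42938137e-03,  6.34844153e-04]), 'tau': array([ 7.44555378e-03, -8.82152295e+01, -3.83869278e+01,  1.29484647e-04,
        9.82636440e-03, -5.18691888e-05]), 'position': array([ 0.15143378, -0.60602736,  0.25269902]), 'tcp_rot': array([-6.19135450e-04,  9.92516790e-01,  1.22106663e-01, -2.47169328e-05]), 'wrist_force': array([-0.25185582, -0.16624099, -0.51637416]), 'wrist_torque': array([ 0.03051873, -0.06553386,  0.0513477 ]), 'finger_force': 0.0, 'opening': 0.08542317197690165}
0.022
scene {'intrinsics': array([[504.52840225,   0.        , 311.02745673],
       [  0.        , 504.52840225, 233.68937384],
       [  0.        ,   0.        ,   1.        ]]), 'k1': -0.08961822170144794, 'pose': array([[ 0.23210064,  0.71691468, -0.65739078,  1.30309857],
       [ 0.97269088, -0.17198382,  0.15586536, -0.15415903],
       [-0.00131841, -0.67
[... 747 characters left out ...]
 ]]), 'k1': 0.005750360082613059, 'pose': array([[-0.01926348, -0.994957  ,  0.09843514,  0.41842648],
       [-0.99973841,  0.02038261,  0.01037617,  0.03354351],
       [-0.0123302 , -0.09820951, -0.99508937,  1.12617607],
       [ 0.        ,  0.        ,  0.        ,  1.        ]])}
crank_knob [(0.8, array([398., 214.]), 263)]
lid_bar [(0.97, array([300., 216.]), 8824)]
chest [(0.86, array([316., 214.]), 11180)]
lid [(0.81, array([301., 216.]), 8957)]
crank [(0.73, array([402., 216.]), 270)]
bolt [(0.59, array([360., 215.]), 276), (0.25, array([228., 212.]), 661)]
paint_jar [(0.63, array([379., 260.]), 368), (0.2, array([224., 214.]), 681)]
paint_bottle [(0.81, array([226., 216.]), 651)]
```

Run:
```python
import cv2
a=cv2.imread("pics/top0.png")[110:310,200:467]
cv2.imwrite("pics/top0c.png",cv2.resize(a,(800,600),interpolation=cv2.INTER_CUBIC))
a=cv2.imread("pics/scene0.png")[170:350,200:440]
cv2.imwrite("pics/scene0c.png",cv2.resize(a,(800,600),interpolation=cv2.INTER_CUBIC))
```

```text
(no output)
```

View pics/top0c.png

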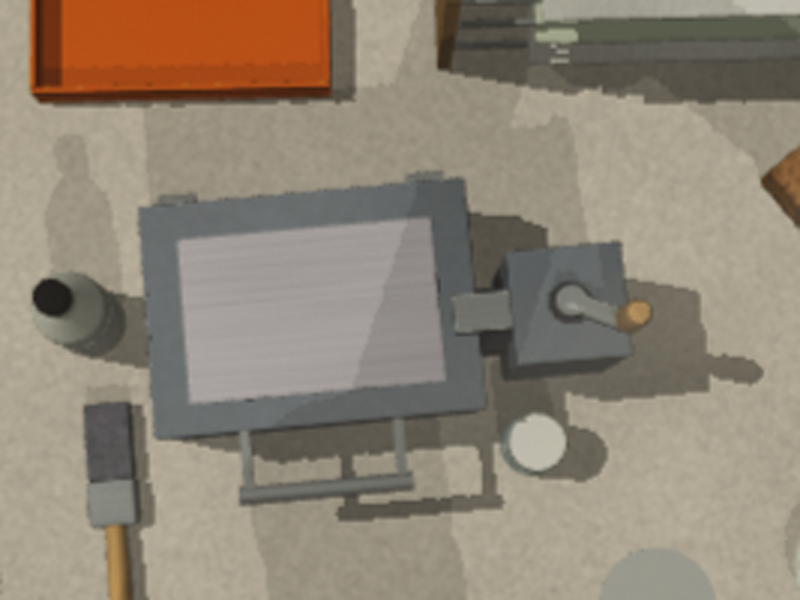

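View pics/scene0c.png

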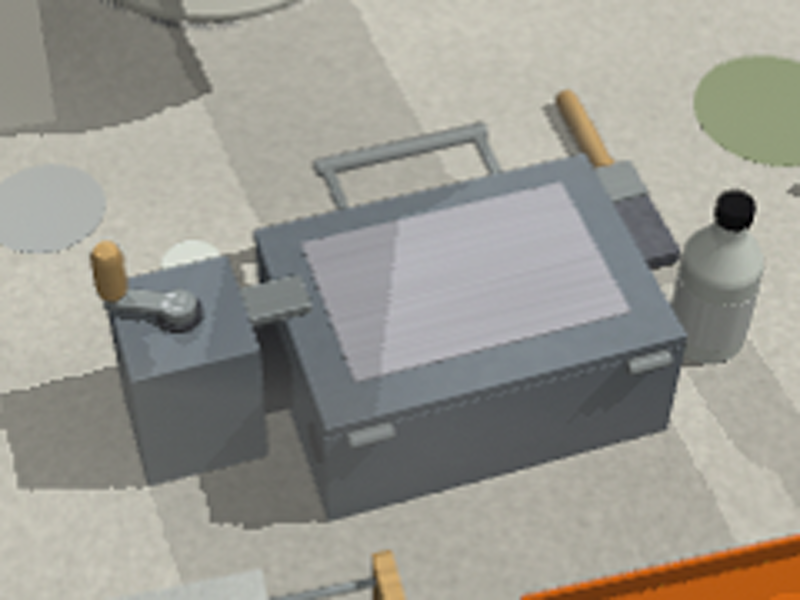

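Both views are clear: the lid's corners, its bar (top crop 245,495 to 411,482), the hub (572,298) and the knob (640,312) can all be seen. The jar is at the near side of the winding box. I'll fit the chest pose next.

```bash
cat > h.py <<'E'
from rig import *
import cv2,numpy as np
from scipy.optimize import least_squares
def proj(n,P):
    c=camera_params(n);T=np.linalg.inv(c["pose"]);p=np.atleast_2d(P)@T[:3,:3].T+T[:3,3]
    s=p[:,:2]/p[:,2:];s=s*(1+c["k1"]*(s**2).sum(1,keepdims=True))
    K=c["intrinsics"];return s*K[0,0]+K[:2,2]
def W(v,P):
    P=np.atleast_2d(P);c,s=np.cos(v[2]),np.sin(v[2])
    return np.c_[v[0]+c*P[:,0]-s*P[:,1],v[1]+s*P[:,0]+c*P[:,1],P[:,2]]
E
python3 - <<'E'
from h import *
t=np.array([[140,208],[464,179],[485,409],[156,437],[328,488.5],[572,298],[640,312]])/3+[200,110]
s=np.array([[683,337],[325,428],[257,230],[585,155],[400,147],[181,308],[109,270]])/3.3333+[200,170]
L=lambda v:np.r_[[[.09,.13,.112],[.09,-.13,.112],[-.095,-.13,.112],[-.095,.13,.112],[-.145,0,.106],[-.02,-.2,.15],[-.02+.045*np.cos(v[3]),-.2+.045*np.sin(v[3]),.187]]]
def f(v,full=0):
    P=W(v,L(v));Q=P.copy();Q[6,2]=.165
    r=np.r_[proj("top",P)-t,proj("scene",Q)-s]
    return r if full else r.ravel()
best=min((least_squares(f,[.5,.05,0,a],loss="soft_l1") for a in(-3,-1.5,0,1.5)),key=lambda r:r.cost)
print(best.x,best.cost);print(f(best.x,1).round(1))
v=best.x
print("axis",W(v,[-.02,-.2,.165]),"knob",W(v,L(v)[6]),"bar",W(v,[-.145,0,.106]),"hinge",W(v,[.09,0,.1]))
for n,z in(("paint_jar",.06),("paint_bottle",.15)):
    d=masks_of(n,"top")[0]["at"]
    r=least_squares(lambda p:(proj("top",[p[0],p[1],z])-d).ravel(),[.5,0]);print(n,r.x)
E
```

```text
[ 0.57776489  0.08554784  0.06951031 -2.03834507] 12.946656869601526
[[-1.3 -1.2]
 [-0.2 -1.4]
 [ 0.4 -0.5]
 [-1.   0.1]
 [-0.8 -0.6]
 [ 0.4 -0.5]
 [-0.3 -0.4]
 [ 1.2 -1.2]
 [-0.8 -0.2]
 [-2.  -1.1]
 [-0.2 -1.6]
 [-0.  -0. ]
 [-1.9 -5.1]
 [-0.6 -0.5]]
axis [[ 0.57170405 -0.11535827  0.165     ]] knob [[ 0.55426157 -0.15684031  0.187     ]] bar [[0.43311504 0.07547696 0.106     ]] hinge [[0.66754755 0.09179873 0.1       ]]
paint_jar [ 0.46045471 -0.09596396]
paint_bottle [0.56198241 0.25744281]
```

```bash
cat >> h.py <<'E'
V=np.array([0.57776489,0.08554784,0.06951031]); AX=W(V,[-.02,-.2,.165])[0]; HG=W(V,[.09,0,.1])[0]; YT=np.pi/2+V[2]
def yaw(q): return 2*np.arctan2(q[2],q[1])
def rows(p,y,wps,yt=None,n=1,dec=0):
    """rows from pose p,yaw y through world waypoints (each n rows); prints tool-frame mm/deg"""
    p=np.array(p,float);y0=y;out=[]
    for w in wps:
        st=p.copy();k0=n
        for i in range(k0):
            d=(st+(np.array(w)-st)*(i+1)/k0-p)*1000;c,s=np.cos(y),np.sin(y)
            t=np.round([c*d[0]+s*d[1],s*d[0]-c*d[1],-d[2]],dec)+0.
            r=0. if yt is None else round(float(np.clip(np.degrees(y-yt),-8,8)),1)
            p=p+np.array([c*t[0]+s*t[1],s*t[0]-c*t[1],-t[2]])/1000;y-=np.radians(r)
            out.append([*t.tolist(),r])
    for i in range(0,len(out),5):print(out[i:i+5])
    return p,y
E
python3 - <<'E'
from h import *
s=state()
print(rows(s["position"],yaw(s["tcp_rot"]),[[.554,-.157,.25]],YT,n=15))
E
```

```text
[[33.0, -23.0, 0.0, -8.0], [36.0, -17.0, 0.0, -8.0], [39.0, -13.0, 1.0, -8.0], [39.0, -7.0, 0.0, -8.0], [40.0, -1.0, 0.0, -8.0]]
[[40.0, 4.0, 0.0, -8.0], [39.0, 10.0, 1.0, -8.0], [38.0, 15.0, 0.0, -8.0], [35.0, 20.0, 0.0, -8.0], [32.0, 24.0, 0.0, -8.0]]
[[28.0, 29.0, 0.0, 0.0], [28.0, 29.0, 1.0, 0.0], [28.0, 29.0, 0.0, 0.0], [28.0, 29.0, 0.0, 0.0], [28.0, 29.0, 0.0, 0.0]]
(array([ 0.5544011 , -0.15650193,  0.25031546]), np.float64(1.6410121753479001))
```

Request:
{"api": "arm_command", "payload": {
  "plan": [
    [33,-23,0,-8],
    [36,-17,0,-8],
    [39,-13,1,-8],
    [39,-7,0,-8],
    [40,-1,0,-8]
  ],
  "jaw": 60
}}

```text
clock: 1.5
position: [0.2865, -0.4557, 0.2524]
tcp_rot: [0.0, 0.89, 0.457, 0.0]
wrist_force: [0.5, -0.4, -0.6]
opening: 0.0603
finger_force: 0.0
```

Request:
{"api": "arm_command", "payload": {
  "plan": [
    [40,4,0,-8],
    [39,10,1,-8],
    [38,15,0,-8],
    [35,20,0,-8],
    [32,24,0,-8]
  ]
}}

```text
clock: 2.0
position: [0.4205, -0.305, 0.2515]
tcp_rot: [0.0, 0.68, 0.733, -0.0]
wrist_force: [0.6, -1.1, 0.5]
opening: 0.0597
finger_force: 0.0
```

Request:
{"api": "arm_command", "payload": {
  "plan": [
    [28,29,0,0],
    [28,29,1,0],
    [28,29,0,0],
    [28,29,0,0],
    [28,29,0,0]
  ]
}}

```text
clock: 2.5
position: [0.5554, -0.155, 0.2504]
tcp_rot: [0.0, 0.682, 0.732, 0.0]
wrist_force: [0.3, -1.1, 0.5]
opening: 0.0601
finger_force: 0.0
```

Run:
```python
from h import *
s=state()
print(s["position"],yaw(s["tcp_rot"]),YT,s["clock"],s["opening"])
rows(s["position"],yaw(s["tcp_rot"]),[[.5543,-.1568,.171]],YT,n=4)
im=get_image("scene"); cv2.imwrite("pics/s1.png",cv2.resize(im[150:330,180:420,::-1],(800,600)))
```

```text
[ 0.55539797 -0.1550171   0.25040237] 1.6411886123167512 1.6403066367948966 2.5 0.06014348846548962
[[0.0, 0.0, 20.0, 0.1], [-1.0, -1.0, 20.0, -0.0], [0.0, 0.0, 20.0, -0.0], [-1.0, 0.0, 19.0, -0.0]]
```

View pics/s1.png

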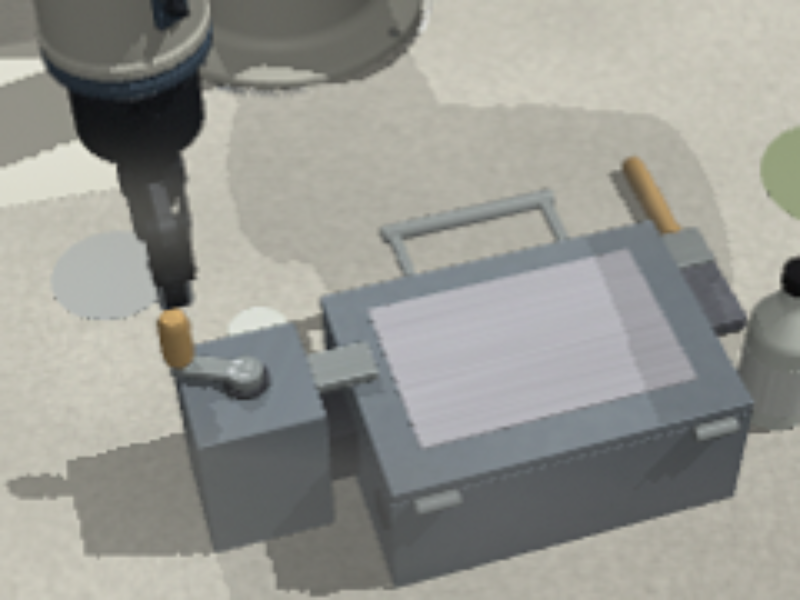

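The gripper stands right over the knob (crop 176,340), so I'll go down and grip it.

Request:
{"api": "arm_command", "payload": {
  "plan": [
    [0,0,20,0],
    [-1,-1,20,0],
    [0,0,20,0],
    [-1,0,19,0],
    [0,0,0,0]
  ]
}}

```text
clock: 3.05
position: [0.5524, -0.1582, 0.1693]
tcp_rot: [-0.002, 0.682, 0.731, -0.001]
wrist_force: [-0.1, 0.1, 0.6]
opening: 0.0597
finger_force: 0.0
```

Request:
{"api": "arm_command", "payload": {
  "plan": [
    [0,0,0,0],
    [0,0,0,0],
    [0,0,0,0],
    [0,0,0,0],
    [0,0,0,0]
  ],
  "jaw": 10
}}

```text
clock: 3.55
position: [0.5542, -0.1588, 0.1725]
tcp_rot: [0.001, 0.682, 0.731, 0.0]
wrist_force: [-0.6, 1.0, 6.4]
opening: 0.0202
finger_force: 58.3
```

```bash
cat >> h.py <<'E'
def circ(c,a0,n,step=15,r=.045):
    return [[c[0]+r*np.cos(a0+np.radians(step)*i),c[1]+r*np.sin(a0+np.radians(step)*i),c[2]] for i in range(1,n+1)]
E
python3 - <<'E'
from h import *
s=state();p=s["position"]
print(p,s["opening"],s["finger_force"],s["wrist_force"])
d=p-AX;print(np.hypot(*d[:2]),np.arctan2(d[1],d[0]))
rows(p,yaw(s["tcp_rot"]),circ([*AX[:2],p[2]],np.arctan2(d[1],d[0]),24),dec=0)
E
```

```text
[ 0.55415761 -0.1587613   0.17253606] 0.020239709858662327 58.3268638397567 [-0.55492144  0.96598511  6.42054118]
0.04681560091178916 -1.954976409493877
[[-2.0, 12.0, 0.0, 0.0], [-1.0, 12.0, 0.0, 0.0], [3.0, 11.0, 0.0, 0.0], [5.0, 11.0, 0.0, 0.0], [8.0, 8.0, 0.0, 0.0]]
[[9.0, 7.0, 0.0, 0.0], [11.0, 4.0, 0.0, 0.0], [12.0, 0.0, 0.0, 0.0], [12.0, -2.0, 0.0, 0.0], [10.0, -5.0, 0.0, 0.0]]
[[9.0, -8.0, 0.0, 0.0], [6.0, -10.0, 0.0, 0.0], [4.0, -11.0, 0.0, 0.0], [1.0, -12.0, 0.0, 0.0], [-2.0, -11.0, 0.0, 0.0]]
[[-6.0, -11.0, 0.0, 0.0], [-7.0, -8.0, 0.0, 0.0], [-10.0, -7.0, 0.0, 0.0], [-11.0, -4.0, 0.0, 0.0], [-12.0, 0.0, 0.0, 0.0]]
[[-12.0, 2.0, 0.0, 0.0], [-10.0, 5.0, 0.0, 0.0], [-9.0, 8.0, 0.0, 0.0], [-6.0, 10.0, 0.0, 0.0]]
```

Request:
{"api": "arm_command", "payload": {
  "plan": [
    [-1,12,0,0],
    [-1,12,0,0],
    [3,11,0,0],
    [5,11,0,0],
    [8,8,0,0]
  ]
}}

```text
clock: 4.05
position: [0.6092, -0.1428, 0.1729]
tcp_rot: [0.003, 0.682, 0.731, 0.001]
wrist_force: [8.7, -8.7, -3.0]
opening: 0.0198
finger_force: 58.8
```

Run:
```python
from h import *
s=state();p=s["position"];d=p-AX
print(p,np.hypot(*d[:2]),np.arctan2(d[1],d[0]),s["wrist_force"],s["opening"])
```

```text
[ 0.60923288 -0.14275097  0.17287139] 0.046462594116449346 -0.6305196064989369 [ 8.72244348 -8.73674759 -3.00680729] 0.019805647394056596
```

Request:
{"api": "arm_command", "payload": {
  "plan": [
    [9,7,0,0],
    [11,4,0,0],
    [12,0,0,0],
    [12,-2,0,0],
    [10,-5,0,0]
  ]
}}

```text
clock: 4.55
position: [0.6061, -0.0868, 0.1723]
tcp_rot: [0.0, 0.682, 0.732, -0.001]
wrist_force: [-12.6, -14.4, 11.3]
opening: 0.0205
finger_force: 60.5
```

Request:
{"api": "arm_command", "payload": {
  "plan": [
    [9,-8,0,0],
    [6,-10,0,0],
    [4,-11,0,0],
    [1,-12,0,0],
    [-2,-11,0,0]
  ]
}}

```text
clock: 5.05
position: [0.5552, -0.075, 0.1726]
tcp_rot: [0.004, 0.682, 0.732, 0.0]
wrist_force: [15.1, -29.3, -8.5]
opening: 0.02
finger_force: 58.8
```

Request:
{"api": "arm_command", "payload": {
  "plan": [
    [-6,-11,0,0],
    [-7,-8,0,0],
    [-10,-7,0,0],
    [-11,-4,0,0],
    [-12,0,0,0]
  ]
}}

```text
clock: 5.55
position: [0.5274, -0.1207, 0.1724]
tcp_rot: [0.001, 0.682, 0.731, 0.001]
wrist_force: [2.7, 2.3, 9.4]
opening: 0.0203
finger_force: 61.2
```

Run:
```python
from h import *
s=state();p=s["position"];d=p-AX
print(p,np.hypot(*d[:2]),np.arctan2(d[1],d[0]),s["wrist_force"],s["opening"])
im=get_image("scene"); print(masks_of("bolt","scene")[:1] and masks_of("bolt","scene")[0]["at"])
k=least_squares(lambda q:0*q,[0])
rows(p,yaw(s["tcp_rot"]),circ([*AX[:2],p[2]],np.arctan2(d[1],d[0]),31),dec=0)
cv2.imwrite("pics/s2.png",cv2.resize(im[150:330,180:420,::-1],(800,600)))
```

```text
[ 0.52740979 -0.12067236  0.17241892] 0.04461190167602702 -3.022190940088565 [2.67808561 2.27092051 9.39068603] 0.02030872261641507
[277.2, 258.2]
[[-12.0, 2.0, 0.0, 0.0], [-10.0, 5.0, 0.0, 0.0], [-9.0, 7.0, 0.0, 0.0], [-7.0, 10.0, 0.0, 0.0], [-4.0, 11.0, 0.0, 0.0]]
[[-1.0, 12.0, 0.0, 0.0], [2.0, 11.0, 0.0, 0.0], [5.0, 11.0, 0.0, 0.0], [8.0, 9.0, 0.0, 0.0], [10.0, 7.0, 0.0, 0.0]]
[[11.0, 4.0, 0.0, 0.0], [11.0, 1.0, 0.0, 0.0], [12.0, -3.0, 0.0, 0.0], [11.0, -5.0, 0.0, 0.0], [9.0, -7.0, 0.0, 0.0]]
[[6.0, -10.0, 0.0, 0.0], [4.0, -11.0, 0.0, 0.0], [1.0, -12.0, 0.0, 0.0], [-2.0, -11.0, 0.0, 0.0], [-5.0, -11.0, 0.0, 0.0]]
[[-8.0, -9.0, 0.0, 0.0], [-9.0, -6.0, 0.0, 0.0], [-11.0, -4.0, 0.0, 0.0], [-12.0, -1.0, 0.0, 0.0], [-12.0, 2.0, 0.0, 0.0]]
[[-10.0, 5.0, 0.0, 0.0], [-9.0, 7.0, 0.0, 0.0], [-7.0, 10.0, 0.0, 0.0], [-4.0, 11.0, 0.0, 0.0], [-1.0, 12.0, 0.0, 0.0]]
[[2.0, 11.0, 0.0, 0.0]]
```

View pics/s2.png

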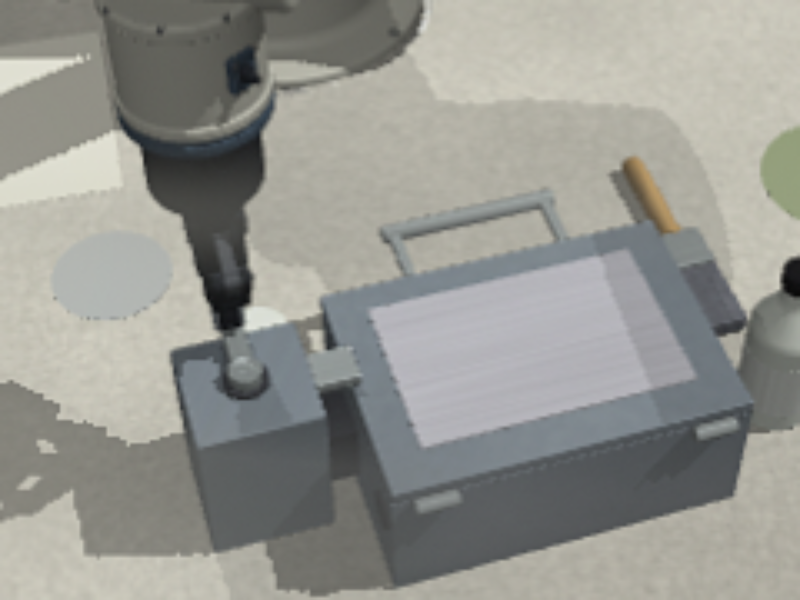

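The bolt is drawing back: its end was at crop x 376 and is now at 358. I'll keep winding.

Request:
{"api": "arm_command", "payload": {
  "plan": [
    [-12,2,0,0],
    [-10,5,0,0],
    [-9,7,0,0],
    [-7,10,0,0],
    [-4,11,0,0]
  ]
}}

```text
clock: 6.2
position: [0.5648, -0.1617, 0.1726]
tcp_rot: [0.001, 0.682, 0.731, -0.001]
wrist_force: [-5.3, -9.4, 8.4]
opening: 0.02
finger_force: 61.1
```

Request:
{"api": "arm_command", "payload": {
  "plan": [
    [-1,12,0,0],
    [2,11,0,0],
    [5,11,0,0],
    [8,9,0,0],
    [10,7,0,0]
  ]
}}

```text
clock: 6.7
position: [0.6146, -0.1331, 0.1726]
tcp_rot: [0.002, 0.682, 0.731, 0.001]
wrist_force: [-0.5, -1.9, 5.4]
opening: 0.0204
finger_force: 60.8
```

Request:
{"api": "arm_command", "payload": {
  "plan": [
    [11,4,0,0],
    [11,1,0,0],
    [12,-3,0,0],
    [11,-5,0,0],
    [9,-7,0,0]
  ]
}}

```text
clock: 7.2
position: [0.5984, -0.0798, 0.1723]
tcp_rot: [0.001, 0.682, 0.732, -0.001]
wrist_force: [-12.0, -21.5, 9.3]
opening: 0.0201
finger_force: 61.5
```

Request:
{"api": "arm_command", "payload": {
  "plan": [
    [6,-10,0,0],
    [4,-11,0,0],
    [1,-12,0,0],
    [-2,-11,0,0],
    [-5,-11,0,0]
  ]
}}

```text
clock: 7.7
position: [0.5457, -0.0806, 0.1726]
tcp_rot: [0.003, 0.682, 0.732, 0.001]
wrist_force: [14.4, -17.0, -3.5]
opening: 0.0199
finger_force: 59.9
```

Request:
{"api": "arm_command", "payload": {
  "plan": [
    [-8,-9,0,0],
    [-9,-6,0,0]
  ]
}}

```text
clock: 7.9
position: [0.5316, -0.0979, 0.1726]
tcp_rot: [0.002, 0.682, 0.732, 0.001]
wrist_force: [10.6, -3.7, 1.5]
opening: 0.0202
finger_force: 60.6
```

Run:
```python
from h import *
s=state();p=s["position"];d=p-AX;a=np.arctan2(d[1],d[0])
print(p,np.hypot(*d[:2]),a,"turned",a+1.955+(4 if a<-1.955 else 2)*np.pi-(0 if a<-1.955 else 0),s["wrist_force"],s["opening"])
rows(p,yaw(s["tcp_rot"]),circ([*AX[:2],p[2]],a,12,8),dec=0)
```

```text
[ 0.5316321  -0.09789387  0.17256847] 0.04371232740745318 2.730588038387058 turned 10.968773345566644 [10.64629579 -3.65465928  1.45295076] 0.020224870863729184
[[-5.0, -4.0, 0.0, 0.0], [-6.0, -1.0, 0.0, 0.0], [-6.0, -1.0, 0.0, 0.0], [-7.0, 0.0, 0.0, 0.0], [-6.0, 1.0, 0.0, 0.0]]
[[-6.0, 2.0, 0.0, 0.0], [-6.0, 2.0, 0.0, 0.0], [-5.0, 4.0, 0.0, 0.0], [-5.0, 4.0, 0.0, 0.0], [-4.0, 4.0, 0.0, 0.0]]
[[-3.0, 6.0, 0.0, 0.0], [-3.0, 5.0, 0.0, 0.0]]
```

Request:
{"api": "arm_command", "payload": {
  "plan": [
    [-5,-4,0,0],
    [-6,-1,0,0],
    [-6,-1,0,0]
  ]
}}

```text
clock: 8.2
position: [0.5272, -0.115, 0.1725]
tcp_rot: [0.002, 0.682, 0.731, 0.001]
wrist_force: [9.4, 1.4, 3.5]
opening: 0.02
finger_force: 60.8
```

Request:
{"api": "arm_command", "payload": {
  "plan": [
    [-7,0,0,0],
    [-6,1,0,0]
  ]
}}

```text
clock: 8.4
position: [0.5274, -0.1241, 0.1721]
tcp_rot: [-0.002, 0.682, 0.731, 0.003]
wrist_force: [1.8, 55.8, 17.1]
opening: 0.0205
finger_force: 62.7
```

Run:
```python
from h import *
s=state();p=s["position"];d=p-AX;a=np.arctan2(d[1],d[0])
print(p,np.hypot(*d[:2]),a,"turned",a%(2*np.pi)+1.955+2*np.pi,s["wrist_force"],s["opening"])
for n in("top","scene"):
    im=get_image(n);x=masks_of("bolt",n);print([(m["p"],m["at"],int(m["region"].sum())) for m in x[:2]])
cv2.imwrite("pics/s3.png",cv2.resize(im[225:300,240:340,::-1],(800,600)))
```

```text
[ 0.52743325 -0.12405124  0.17207109] 0.045116208636010284 -2.9477006795114082 turned 11.573669934847764 [ 1.84773615 55.84454013 17.1243873 ] 0.020464795226582632
[(0.5, [363.4, 213.2], 96)]
[(0.39, [277.5, 258.0], 79)]
```

View pics/s3.png

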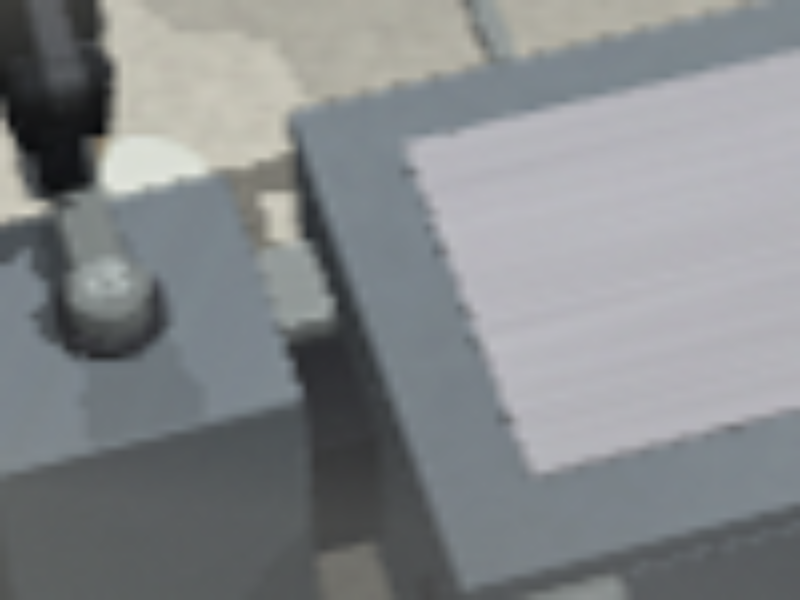

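I felt the stop (56 N along the path), and the bolt is now clear of the lid with a visible gap (crop 335,300 against the lid edge at about 365). Next I'll ease off, let go and move to the bar.

Request:
{"api": "arm_command", "payload": {
  "plan": [
    [3,0,0,0],
    [0,0,0,0]
  ]
}}

```text
clock: 8.8
position: [0.5274, -0.1225, 0.1723]
tcp_rot: [-0.0, 0.682, 0.732, 0.001]
wrist_force: [2.6, 18.0, 10.9]
opening: 0.0202
finger_force: 61.7
```

Request:
{"api": "arm_command", "payload": {
  "plan": [
    [0,0,0,0],
    [0,0,0,0],
    [0,0,0,0],
    [0,0,-30,0],
    [0,0,-40,0]
  ],
  "jaw": 45
}}

```text
clock: 9.3
position: [0.5259, -0.1241, 0.2406]
tcp_rot: [-0.002, 0.682, 0.731, -0.001]
wrist_force: [0.8, -1.1, 0.1]
opening: 0.0449
finger_force: 0.0
```

Run:
```python
from h import *
s=state();p=s["position"];print(p,yaw(s["tcp_rot"]),s["opening"])
b=W(V,[-.145,0,.106])[0]
q,y=rows(p,yaw(s["tcp_rot"]),[[b[0],b[1],.24]],YT,n=5)
rows(q,y,[[b[0],b[1],.109]],YT,n=4)
```

```text
[ 0.52590938 -0.12414776  0.24064019] 1.6407789706197502 0.04494861521622103
[[41.0, -16.0, 0.0, 0.0], [41.0, -15.0, 0.0, 0.0], [41.0, -16.0, 0.0, 0.0], [41.0, -16.0, 1.0, 0.0], [42.0, -16.0, 0.0, 0.0]]
[[0.0, 0.0, 33.0, 0.0], [0.0, 0.0, 32.0, 0.0], [0.0, 0.0, 33.0, 0.0], [0.0, 0.0, 33.0, 0.0]]
```

Request:
{"api": "arm_command", "payload": {
  "plan": [
    [41,-16,0,0],
    [41,-15,0,0],
    [41,-16,0,0],
    [41,-16,1,0],
    [42,-16,0,0]
  ],
  "jaw": 38
}}

```text
clock: 9.8
position: [0.4328, 0.0767, 0.2403]
tcp_rot: [0.0, 0.682, 0.731, 0.0]
wrist_force: [0.4, 0.3, 0.4]
opening: 0.038
finger_force: 0.0
```

Request:
{"api": "arm_command", "payload": {
  "plan": [
    [0,0,30,0],
    [0,0,30,0],
    [0,0,0,0]
  ]
}}

```text
clock: 10.1
position: [0.432, 0.0757, 0.1781]
tcp_rot: [-0.002, 0.682, 0.732, -0.002]
wrist_force: [-1.0, 0.4, 0.2]
opening: 0.038
finger_force: 0.0
```

Run:
```python
from h import *
s=state();p=s["position"];print(p,yaw(s["tcp_rot"]),s["opening"],s["wrist_force"])
b=W(V,[-.145,0,.106])[0]
rows(p,yaw(s["tcp_rot"]),[[b[0],b[1],.109]],YT,n=3)
im=get_image("scene")
cv2.imwrite("pics/s4.png",cv2.resize(im[165:300,240:420,::-1],(800,600)))
```

```text
[0.43195416 0.07573738 0.17805463] 1.6416310918797912 0.03804711936665575 [-1.04892424  0.40391866  0.21146589]
[[0.0, 0.0, 23.0, 0.1], [0.0, 1.0, 23.0, -0.0], [0.0, 0.0, 23.0, -0.0]]
```

View pics/s4.png

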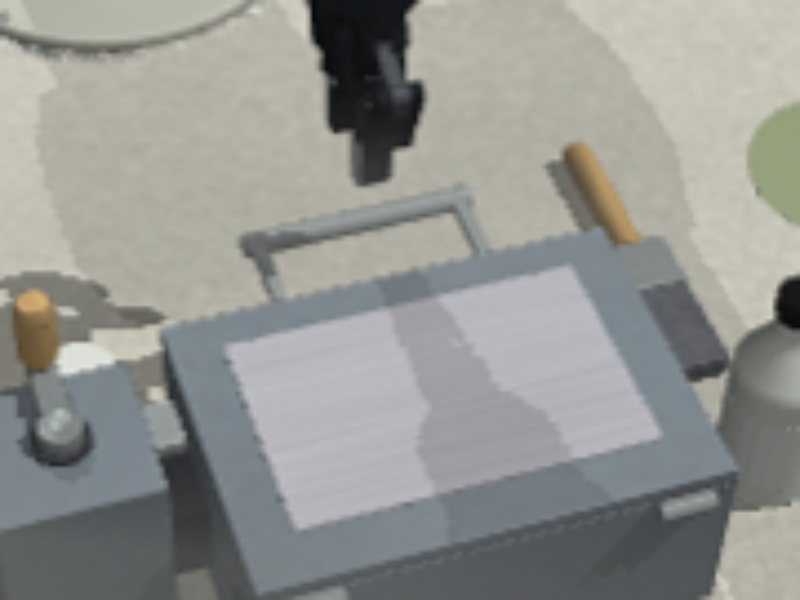

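The fingers are centred over the bar (crop 370,180), so I'll go down and grip.

Request:
{"api": "arm_command", "payload": {
  "plan": [
    [0,0,23,0],
    [0,1,23,0],
    [0,0,23,0],
    [0,0,0,0]
  ]
}}

```text
clock: 10.55
position: [0.4346, 0.0753, 0.1107]
tcp_rot: [-0.001, 0.682, 0.731, -0.001]
wrist_force: [0.8, -0.5, -0.7]
opening: 0.0379
finger_force: 0.0
```

Request:
{"api": "arm_command", "payload": {
  "plan": [
    [0,0,0,0],
    [0,0,0,0],
    [0,0,0,0],
    [0,0,0,0],
    [0,0,0,0]
  ],
  "jaw": 5
}}

```text
clock: 11.05
position: [0.4334, 0.0754, 0.1124]
tcp_rot: [-0.001, 0.682, 0.732, -0.001]
wrist_force: [-9.8, -2.9, 2.8]
opening: 0.0122
finger_force: 58.4
```

```bash
cat >> h.py <<'E'
OFF=np.arctan2(.006,.235);R=np.hypot(.006,.235);ux=np.array([np.cos(V[2]),np.sin(V[2])])
def arc(th,h0,yc,dz): # TCP on arc: h0 = hinge coordinate along ux, yc coordinate across
    u=h0-R*np.cos(th+OFF);n=np.array([-ux[1],ux[0]]);xy=u*ux+yc*n
    return [xy[0],xy[1],.1+R*np.sin(th+OFF)+dz]
E
python3 - <<'E'
from h import *
s=state();p=s["position"];print(p,yaw(s["tcp_rot"]),s["opening"],s["wrist_force"])
u=p[:2]@ux;yc=p[:2]@[-ux[1],ux[0]];h0=u+R*np.cos(OFF);print("h0",h0,"yc",yc,"model",HG[:2]@ux, "dz",p[2]-.106)
th=np.radians(np.arange(4,61,4))
rows(p,yaw(s["tcp_rot"]),[arc(t,h0,yc,p[2]-.106) for t in th],dec=0)
E
```

```text
[0.43336216 0.07544566 0.11240905] 1.6411708969422116 0.012166265334425008 [-9.83939466 -2.92658778  2.80134374]
h0 0.6725556766352103 yc 0.045164577634414386 model 0.6723113329238946 dz 0.006409051578069536
[[0.0, 1.0, -16.0, 0.0], [0.0, 2.0, -17.0, 0.0], [0.0, 3.0, -16.0, 0.0], [0.0, 5.0, -16.0, 0.0], [0.0, 5.0, -15.0, 0.0]]
[[0.0, 7.0, -15.0, 0.0], [0.0, 7.0, -15.0, 0.0], [0.0, 9.0, -14.0, 0.0], [0.0, 9.0, -13.0, 0.0], [0.0, 11.0, -13.0, 0.0]]
[[0.0, 11.0, -12.0, 0.0], [0.0, 12.0, -11.0, 0.0], [0.0, 13.0, -10.0, 0.0], [0.0, 14.0, -9.0, 0.0], [0.0, 14.0, -9.0, 0.0]]
```

Request:
{"api": "arm_command", "payload": {
  "plan": [
    [0,1,-16,0],
    [0,2,-17,0],
    [0,3,-16,0],
    [0,5,-16,0],
    [0,5,-15,0]
  ]
}}

```text
clock: 11.55
position: [0.4486, 0.0765, 0.1929]
tcp_rot: [-0.001, 0.682, 0.732, -0.001]
wrist_force: [-8.3, -2.0, -2.4]
opening: 0.0117
finger_force: 58.3
```

Request:
{"api": "arm_command", "payload": {
  "plan": [
    [0,7,-15,0],
    [0,7,-15,0],
    [0,9,-14,0],
    [0,9,-13,0],
    [0,11,-13,0]
  ]
}}

```text
clock: 12.05
position: [0.4888, 0.0794, 0.2629]
tcp_rot: [-0.003, 0.682, 0.732, -0.003]
wrist_force: [-33.1, -5.2, 23.0]
opening: 0.0117
finger_force: 59.7
```

Run:
```python
from h import *
s=state();p=s["position"];print(p,s["opening"],s["finger_force"],s["wrist_force"])
h0,yc,dz=.67256,.0452,.0064
print("th from u,z:",np.arctan2(p[2]-dz-.1,h0-p[:2]@ux)-OFF,"rad",np.hypot(p[2]-dz-.1,h0-p[:2]@ux)-R)
rows(p,yaw(s["tcp_rot"]),[arc(t,h0,yc,dz) for t in (.75,.8,.85,.9,.95,1.0,1.05,1.1,1.125,1.15)],dec=0)
im=get_image("scene")
cv2.imwrite("pics/s5.png",cv2.resize(im[120:300,220:460,::-1],(800,600)))
```

```text
[0.48882276 0.07943588 0.26289892] 0.011670872571107743 59.678558707237244 [-33.05883347  -5.17783979  22.95787752]
th from u,z: 0.6917972254797405 rad 0.0029915934151243384
[[0.0, 12.0, -8.0, 0.0], [0.0, 8.0, -8.0, 0.0], [0.0, 9.0, -8.0, 0.0], [0.0, 9.0, -7.0, 0.0], [0.0, 10.0, -7.0, 0.0]]
[[0.0, 9.0, -6.0, 0.0], [0.0, 11.0, -6.0, 0.0], [0.0, 10.0, -6.0, 0.0], [0.0, 5.0, -2.0, 0.0], [0.0, 6.0, -2.0, 0.0]]
```

View pics/s5.png

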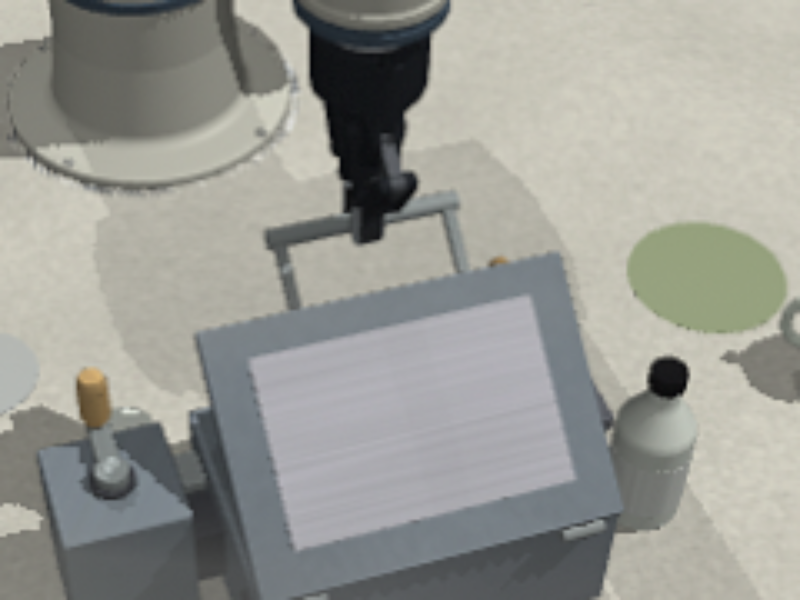

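The lid is lifting and the grip holds. The radial force says my hinge estimate is a few mm off, so I'll refit it from the measured arc.

Run:
```python
from h import *
s=state();p=s["position"]
P=np.array([[.43336,.07545,.1124],[.4486,.0765,.1929],p]);u=P[:,:2]@ux
r=least_squares(lambda v:np.r_[np.hypot(u-v[0],P[:,2]-v[1])-R,(v-[.6723,.1064])/np.array([.01,.01])*.0005],[.67,.106]).x
th=np.arctan2(P[:,2]-r[1],r[0]-u)-OFF;print(r,th,np.hypot(u-r[0],P[:,2]-r[1])-R)
yc=.0452;dz=r[1]-.1
rows(p,yaw(s["tcp_rot"]),[arc(t,r[0],yc,dz) for t in (.75,.8,.85,.9,.95,1.0,1.05)],dec=0)
```

```text
[0.67278491 0.11086907] [-0.01901825  0.33144076  0.68860014] [ 0.00015949 -0.00032297  0.00018778]
[[0.0, 10.0, -10.0, 0.0], [0.0, 8.0, -9.0, 0.0], [0.0, 9.0, -7.0, 0.0], [0.0, 9.0, -8.0, 0.0], [0.0, 10.0, -7.0, 0.0]]
[[0.0, 10.0, -6.0, 0.0], [0.0, 10.0, -6.0, 0.0]]
```

Request:
{"api": "arm_command", "payload": {
  "plan": [
    [0,8,-12,0],
    [0,8,-9,0],
    [0,9,-7,0],
    [0,9,-8,0],
    [0,10,-7,0]
  ]
}}

```text
clock: 12.6
position: [0.5357, 0.0827, 0.3071]
tcp_rot: [-0.0, 0.682, 0.732, -0.001]
wrist_force: [6.2, 0.3, -12.0]
opening: 0.0117
finger_force: 58.8
```

```bash
cat >> h.py <<'E'
def rep():
    s=state();p=s["position"];u=p[:2]@ux;h0,z0=.67278,.11087
    f=s["wrist_force"];th=np.arctan2(p[2]-z0,h0-u);fu=f[:2]@ux
    print(p,"th",th-OFF,"dr",np.hypot(p[2]-z0,h0-u)-R,"Frad",-np.cos(th)*fu+np.sin(th)*f[2],"Ftan",np.sin(th)*fu+np.cos(th)*f[2],s["opening"],s["clock"])
    return s,h0,z0
E
python3 - <<'E'
from h import *
s,h0,z0=rep();p=s["position"]
rows(p,yaw(s["tcp_rot"]),[arc(t,h0,.0452,z0-.1) for t in (1.0,1.05,1.1,1.14,1.16)],dec=0)
im=get_image("scene")
cv2.imwrite("pics/s6.png",cv2.resize(im[120:300,220:460,::-1],(800,600)))
E
```

```text
[0.53572333 0.08273768 0.30710454] th 0.9510108703212494 dr 0.0017604539566628274 Frad -13.451505742007642 Ftan -1.5376605992418932 0.011700039575337565 12.6
[[0.0, 11.0, -5.0, 0.0], [0.0, 10.0, -6.0, 0.0], [0.0, 10.0, -5.0, 0.0], [0.0, 9.0, -4.0, 0.0], [0.0, 4.0, -2.0, 0.0]]
```

View pics/s6.png

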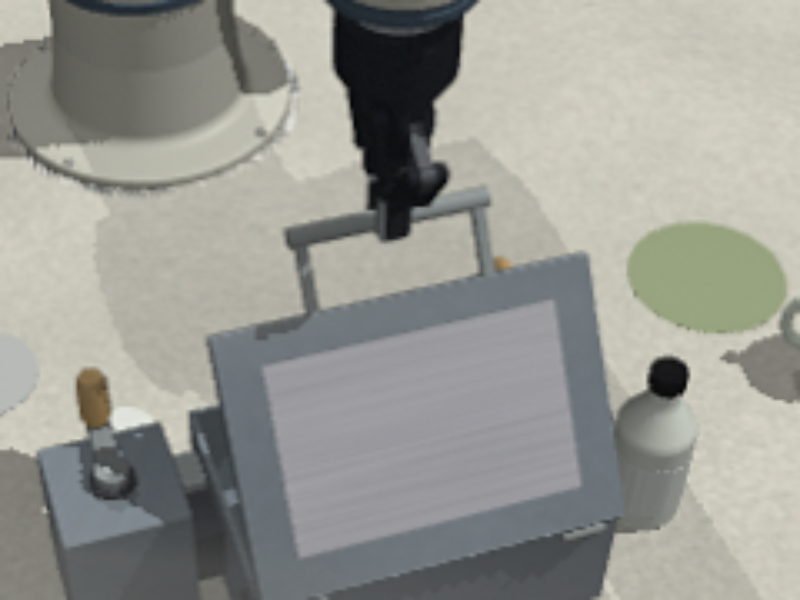

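Request:
{"api": "arm_command", "payload": {
  "plan": [
    [0,11,-5,0],
    [0,10,-6,0],
    [0,10,-5,0],
    [0,9,-4,0],
    [0,5,-2,0]
  ]
}}

```text
clock: 13.15
position: [0.5826, 0.0861, 0.33]
tcp_rot: [0.001, 0.682, 0.731, 0.001]
wrist_force: [-7.1, -0.7, 15.8]
opening: 0.0119
finger_force: 64.6
```

Request:
{"api": "arm_command", "payload": {
  "plan": [
    [0,0,0,0],
    [0,0,0,0]
  ]
}}

```text
clock: 13.35
position: [0.5823, 0.0861, 0.3299]
tcp_rot: [0.001, 0.682, 0.732, 0.001]
wrist_force: [-7.1, -0.1, 16.3]
opening: 0.0118
finger_force: 64.7
```

Run:
```python
from h import *
s,h0,z0=rep();p=s["position"]
im=get_image("scene")
cv2.imwrite("pics/s7.png",cv2.resize(im[120:300,220:460,::-1],(800,600),interpolation=cv2.INTER_CUBIC))
for n in("scene","top"):
    if n=="top":get_image(n)
    m=masks_of("lid",n);print([(x["p"],x["at"]) for x in m[:1]])
# predicted lid outline (outer face) corner pixels in crop for candidate angles
for t in(1.0,1.1,1.16,1.22,1.3):
    c,si=np.cos(t),np.sin(t);out=[]
    for r,y in((.185,.13),(.185,-.13),(.235,.056),(.235,-.056)):
        h=.012 if r<.2 else .006
        out.append([.09-r*c+h*si,y,.1+r*si+h*c])
    print(t,((proj("scene",W(V,out))-[220,120])*3.333).round().tolist())
```

```text
[0.5822853  0.08608862 0.3298531 ] th 1.171361543021532 dr 0.00015972901715138876 Frad 17.731952493258458 Ftan -0.6424785817880112 0.011848069999270985 13.35
[(0.71, [348.1, 248.6])]
[(0.98, [316.3, 187.8])]
1.0 [[594.0, 254.0], [210.0, 340.0], [475.0, 200.0], [308.0, 236.0]]
1.1 [[606.0, 261.0], [216.0, 349.0], [488.0, 207.0], [318.0, 244.0]]
1.16 [[614.0, 267.0], [220.0, 356.0], [497.0, 214.0], [325.0, 251.0]]
1.22 [[622.0, 274.0], [225.0, 365.0], [506.0, 222.0], [331.0, 259.0]]
1.3 [[632.0, 285.0], [231.0, 377.0], [518.0, 234.0], [341.0, 273.0]]
```

View pics/s7.png

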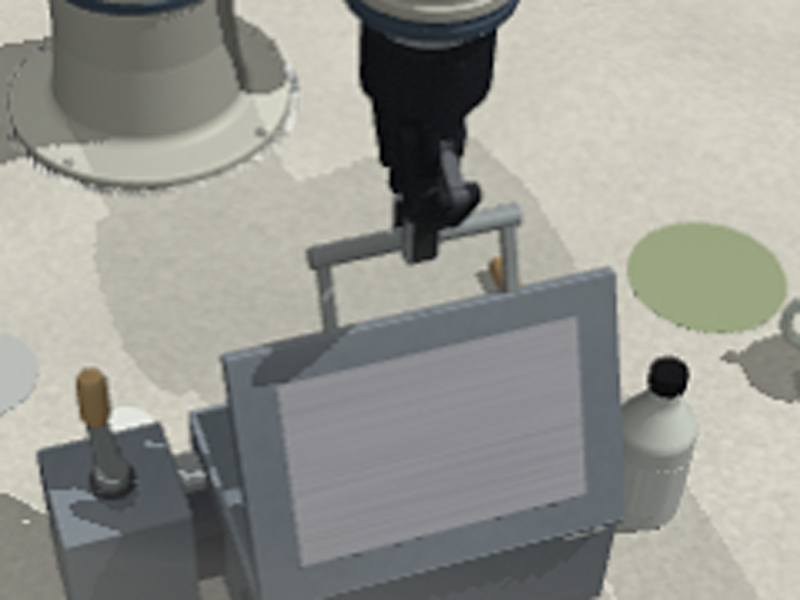

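At about 1.17 rad the corner positions (613,269 and 222,356) match the arc estimate, so the lid is past balance. I'll ease it back to about 1.0 rad.

Request:
{"api": "arm_command", "payload": {
  "plan": [
    [0,-7,2,0],
    [0,-8,3,0],
    [0,-7,4,0],
    [0,-7,4,0],
    [0,-7,4,0]
  ]
}}

```text
clock: 14.05
position: [0.5457, 0.0834, 0.3108]
tcp_rot: [0.001, 0.682, 0.731, 0.001]
wrist_force: [-1.0, 0.8, 1.7]
opening: 0.011
finger_force: 64.8
```

Request:
{"api": "arm_command", "payload": {
  "plan": [
    [0,0,0,0],
    [0,0,0,0],
    [0,0,0,0],
    [0,0,0,0],
    [0,0,0,0]
  ]
}}

```text
clock: 14.55
position: [0.5455, 0.0834, 0.3105]
tcp_rot: [-0.0, 0.682, 0.732, -0.0]
wrist_force: [-7.2, -0.6, 11.8]
opening: 0.0118
finger_force: 65.8
```

Run:
```python
from h import *
rep()
im=get_image("scene")
cv2.imwrite("pics/s8.png",cv2.resize(im[120:300,220:460,::-1],(800,600),interpolation=cv2.INTER_CUBIC))
rep()
```

```text
[0.54551323 0.08341187 0.31048557] th 0.9937950485810222 dr -0.0007179738071035613 Frad 13.797142715220286 Ftan 0.052427944248620406 0.011758855446344646 14.55
[0.54548587 0.0834467  0.31048199] th 0.9936966518865414 dr -0.0007079934177128822 Frad 14.347874202885057 Ftan -0.31777674690575175 0.011372449697109556 14.6
```

View pics/s8.png

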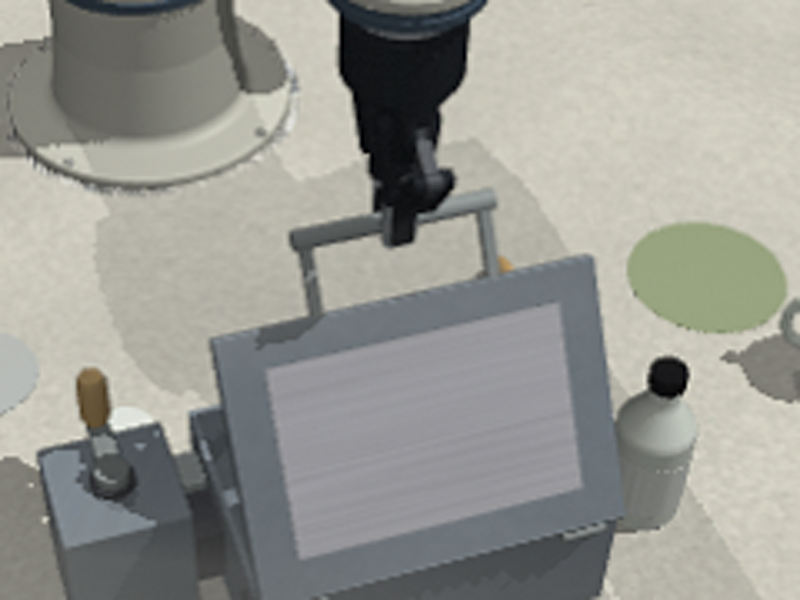

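The lid's corners (593,256 and 212,339) match the 1.0 rad prediction, and it is held still. I'll hand in.

```bash
python3 -c "
from rig import *
print(close_job())"
```

```text
the job is handed in; nothing more can be done
None
```

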